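# Move the charged battery pack from the charger to the display light

## Task

The blue battery pack on the black charger is full: press the charger's orange release pad so that the pack springs loose, draw it out along its rails, and slide it into the matching rails of the green display light with the wooden plinth. Feel your way fully home, without ramming it, until the light's catch clicks and keeps the pack there after you let go; how deep the catch sits differs from light to light. Leave the other goods on the table undisturbed.

Things in the scene. Friction and masses are not known exactly. Their poses are not given: they have to be found in the camera images.
- pack_grip (a point): Centre of the blue battery pack, 29 mm above its underside. Body 98 (x) x 44 (y) x 48 mm high on a black sled 100 x 60 x 10 mm that stands out 8 mm on both sides and runs under the rails' lips; 58 mm high in all, 0.35 kg. x points to the front end (black band), which enters the rails first, z up. A pocket underneath takes the catch: it clicks only front end first. Starts locked in the charger.
- charger: Black charger, fixed. Origin on the table under the centre of a seated pack; x is the way a pack slides in, z up. The pack's sled runs on a floor 12 mm above the table, so a seated pack's centre is at (0, 0, 41 mm). Lips over the sled (50 mm apart, tops 29.5 mm above the table) from x = -32 mm inwards; a pack can be lifted out or set down only with its centre at x < -85 mm.
- charger_mouth (a point): Centre of the charger's open mouth, on its floor, 79 mm towards -x from the origin. Guides narrow from about 70 mm apart here to 63 mm (1.5 mm play a side) at x = -45 mm. The floor goes on to x = -102 mm.
- charger_stop (a point): Middle of the rigid end stop at the charger's inner end, x = 53.5 mm, floor height. A spring ejector there acts on a pack's last 24 mm (5 N growing to 8 N): when the catch is pressed it drives the pack out by about 24 mm, where it stays loose in the rails. Behind the stop a housing 46 mm high to x = 113 mm.
- charger_pad (a point): Top centre of the charger's orange release pad, 32 x 28 mm, beside the rails at x = 0, y = -62 mm in the charger's frame, 26 mm above the table when up. It carries the sprung nose of the catch. Pressing straight down needs 5 to 10 N and must go about 7 of its 9 mm travel before the pack springs out, so press to the bottom and hold a moment.
- charger_catch (a joint): Travel of the charger's catch and pad downward (m): 0 up, 0.009 at the bottom.
- light: Green display light with brass lips, a light-wood plinth and a white globe (103 mm high, to x = 167 mm) behind them, fixed. Floor, rails, origin and axes as on the charger, rails 14 mm longer. Starts empty, catch up, ejector out. With a pack's centre at x = -125 mm its front end lies in the mouth, before catch and lips. Seated, the pack's centre ends between x = 0 and 14 mm (see light_catch).
- light_mouth (a point): Centre of the light's open mouth, on its floor (12 mm above the table), 79 mm towards -x from the origin; guides as on the charger. A pack that has not clicked is pushed out again by about 24 mm when let go. The light's orange pad (y = -62 mm) frees a locked pack: do not press it.
- light_catch (a joint): Light's catch, travel down (m): 0 up or locked on a pack, 0.005 to 0.006 while a pack rides over it. Catch, ejector, stop and orange pad sit on one carriage set 0 to 14 mm further in than on the charger, a different and unreported amount each time: feel for it. A pack meets 3 to 6 N on the ramp (centre x = -60 to -30 mm), then up to 12 N with the ejector; at the click the rigid stop is 3.5 mm off.
- tin: White candle tin with a brown lid, 65 mm across, 35 mm high, loose bystander; origin at its underside.
- jar: Pink jar with cork, 53 mm across, 74 mm high, loose bystander; origin at its underside.
- cards: Banded stack of gift cards, 63 x 85 x 19 mm, loose bystander; origin at its underside.
- bird: Black bird figure, 36 x 81 x 52 mm, loose bystander; origin at its underside.

How it is judged:
On the way, in this order (a step that is already met when the one before it is completed fails the run):
1. the charger's catch is pressed and the pack has sprung out of its locked place (x of pack_grip in the frame of charger below -0.012 m and value of joint charger_catch above 0.004 m), for 0.05 s.
2. the pack is out of the charger's rails (horizontal distance between pack_grip and charger above 0.13 m), for 0.1 s.
At the end, for the whole second after the job is handed in: The pack is home in the light's rails (centre 4 mm short of to 20 mm past the light's origin, within 4 mm across, flat) and locked: the light's catch is up (within 2.5 mm). It is let go and at rest; tin, jar, cards and bird are within 30 mm of where they stood (x of pack_grip in the frame of light between -0.004 and 0.02 m and y of pack_grip in the frame of light between -0.004 and 0.004 m and z of pack_grip in the frame of light below 0.045 m and angle between the x axis of pack_grip and the x axis of light, either way round below 0.06 rad and value of joint light_catch below 0.0025 m and linear speed of pack below 0.01 m/s and distance of each of tin, jar, cards, bird from where it was at the start of the episode below 0.03 m); the robot touches nothing.
It fails at once if a bystander (tin, jar, cards, bird) pushed more than 30 mm or the jar knocked over (distance of any of tin, jar, cards, bird from where it was at the start of the episode above 0.03 m or angle between jar's own z axis and vertical above 0.6 rad).
It fails at once if the pack rammed into the light with more than 90 N (contact force between pack and light above 90 N).
It also fails if it takes over 59 s, if anything falls off the work surface, if the arm or the gripper's body presses on something with over 40 N, if the wrist force passes 120 N, or if a joint passes its speed limit or range.

## Robot

A 7-joint arm with a two-finger parallel gripper is mounted at the origin on a cart in front of the work surface, level with it; the furniture and walls round the work are solid. World frame = base frame: x ahead of the robot, y to its left, z up, the work surface at z = 0. Lengths are in m, angles in rad, forces in N, time in s.
With the tool pointing down it reaches from about 0.425 to 0.875 m from the base axis. Payload 8.4 kg.
Tool frame: the origin (TCP) lies at the centre of the arm's flange, where the gripper is bolted on; the fingertips stand robot.tip_extent ahead of it and the grasp point (between the pads) lies 164 mm ahead of it (robot.tip_extent is the distance from the TCP to the fingertips, in m); z points along the fingers, y is the line along which they close (so a half turn about z gives the same grasp; the last joint's range is limited). The gripper opens to 87 mm and grips with 3 to 60 N. Pads are 19 mm wide; open, the fingers measure 117 mm over their backs; the gripper's body (75 mm by 190 mm) begins 51 mm behind the grasp point.
Start: joints at [-1.223, 0.333, 0.04, 1.465, -0.013, 1.343, -0.059], TCP at [0.281, 0.586, 0.405] pointing down, gripper open.
Joint ranges: [-2.58, 2.58], [-0.38, 2.09], [-1.3, 1.39], [0.25, 2.4], [-1.5, 4.64], [0.08, 2.09], [-2.65, 2.65]. Speed limits (rad/s): [2.22, 2.22, 2.79, 2.79, 3.14, 3.14, 3.14].

## Interface

Orientations are given as a rotation vector (axis times angle).
In Python, from station import robot gives the robot as it stands.
- The arm moves only by the tool send_rows, never from a script. Its argument "motion" is a list of rows, each a list of 3 entries, a list of its own where there are three numbers: the gripper's target within -1 to 1 (fully open at 1, half-way at 0, shut at -1), then the shift along the tool's x, y, z as a fraction of full scale, then the turn about the tool's z as a fraction of full scale. A call has 1 to 12 rows; each row shifts and turns the commanded pose from where the row before left it, along the tool's axes as they then stand; what a row does not reach is not made up. Full scale, the value 1, is 3 cm for a shift and 4 degrees for a turn. A row lasts 1/12 s, in which the tool goes at most 41.7 mm and 7.16 degrees, less where a joint would pass 70% of its speed; a pose out of reach is approached as far as the arm can. A call with a number of a shift or a turn outside -1 to 1 is refused whole. A call with a gripper value outside its range is refused whole. The fingers move at their own pace and stop on an object; the grip force is fixed at half the most. Time passes only in rows, so rows that do not move let the fingers close. It gives the time, the measured TCP pose, the force, the opening and the grip force at its end, in the units of the state.
- robot.observe(): the state, without advancing time (a new reading comes with each control period).
- robot.get_image(name): name is "side" or "top" or "wrist"; returns the picture (420x560x3 uint8, red, green, blue); there is no depth.
- robot.calibration(name): a dict with "mtx" (3x3 intrinsics, pixels), "world_to_cam" (4x4, takes a point from world to camera coordinates); the wrist camera has in their place "T_tool_cam" (4x4, takes a point from camera to tool coordinates, whose origin is the TCP and whose axes are the flange's). Camera axes: x right, y down, z forward; pixel columns grow to the right and rows downward; lengths in m; the calibration is good to about 2 mm. A picture is of the moment at which its call begins: read the wrist's pose just before it. calibration takes no time and is no camera call.
- robot.close_job(): hands the job in; it is judged then, once.
The state is a dict: "time": time; "qpos": joint angles; "joint_velocities": joint speeds; "tau": joint torques, N m; "eef_pos": TCP position; "tool_rot": TCP orientation; "wrist_force": force on the tool from outside, world axes, zero at the start; "ft_torque": the same for the moment, N m; "opening": finger opening in m; "finger_force": force on a finger pad.
Only numpy, scipy, OpenCV 4.12 (cv2) and the standard library are available. Lean on these libraries where they do the work, as an engineer would, in place of code of your own. Each camera call takes 0.05 s, during which the arm holds its last target. There are 200 camera calls.

## Working session

There is one attempt and no reset: what is moved stays moved. The work goes in short steps, Python scripts to look and compute and a tool call to move; the robot and the scene stay as the last step left them, time stands still between calls to the robot, and variables do not carry over. Pictures are saved under pics/ and viewed, at most 10 in all, crops included, and the job is handed in when it is done.

Besides the shell and the picture viewer there is one more tool, called after "Request:" by a JSON object that holds its "name" and its "arguments", one argument or row to a line. send_rows: Moves the arm, as the interface text tells. Its arguments: {"type":"object","properties":{"motion":{"type":"array","items":{"type":"array"}}},"required":["motion"]}

```bash
mkdir -p pics; python3 - <<'E'
from station import robot
import cv2,numpy as np
s=robot.observe(); print({k:np.round(v,3).tolist() for k,v in s.items()}, robot.tip_extent)
for n in ("side","top"):
    cv2.imwrite(f"pics/{n}0.png",robot.get_image(n)[:,:,::-1])
for n in ("side","top","wrist"):
    print(n,{k:np.round(v,4).tolist() for k,v in robot.calibration(n).items()})
E
```

```text
{'time': 0.0, 'qpos': [-1.223, 0.334, 0.04, 1.466, -0.013, 1.343, -0.058], 'joint_velocities': [-0.0, 0.001, -0.001, 0.001, -0.002, -0.001, -0.001], 'tau': [0.001, -65.637, 1.336, -40.379, -0.06, 0.045, 0.0], 'eef_pos': [0.281, 0.586, 0.404], 'tool_rot': [-0.696, -3.063, 0.002], 'wrist_force': [0.672, -0.282, 0.656], 'ft_torque': [-0.038, 0.015, -0.04], 'finger_force': 0.0, 'opening': 0.087} 0.1822
side {'mtx': [[445.3588, 0.0, 272.8893], [0.0, 445.3588, 210.0079], [0.0, 0.0, 1.0]], 'world_to_cam': [[0.999, 0.0391, -0.021, -0.5581], [-0.0007, -0.459, -0.8884, 0.0706], [-0.0444, 0.8876, -0.4585, 1.301], [0.0, 0.0, 0.0, 1.0]]}
top {'mtx': [[400.7242, 0.0, 268.0323], [0.0, 400.7242, 212.2586], [0.0, 0.0, 1.0]], 'world_to_cam': [[0.0022, -0.9998, 0.0181, -0.0257], [-0.9927, -0.0044, -0.1209, 0.567], [0.121, -0.0177, -0.9925, 1.2386], [0.0, 0.0, 0.0, 1.0]]}
wrist {'mtx': [[370.588, 0.0, 277.4132], [0.0, 370.588, 208.4894], [0.0, 0.0, 1.0]], 'T_tool_cam': [[0.0012, -0.9644, -0.2645, 0.0722], [1.0, 0.0012, 0.0003, -0.0006], [-0.0, -0.2645, 0.9644, 0.0189], [0.0, 0.0, 0.0, 1.0]]}
```

View pics/top0.png

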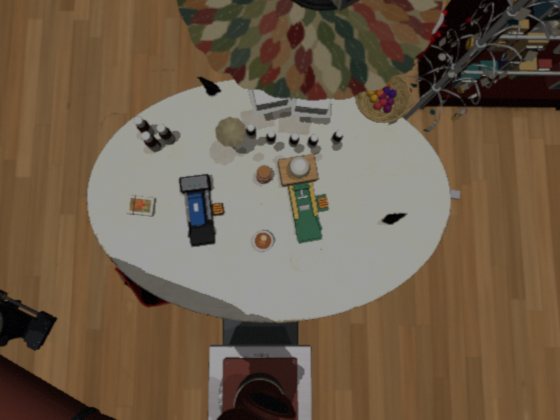

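View pics/side0.png

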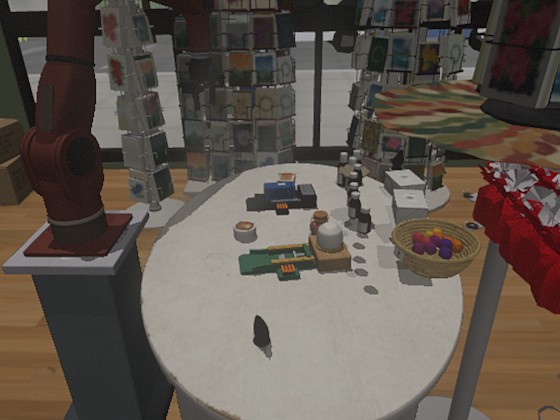

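The top view shows the charger at about (198,210), with its housing at the top and pad at (217,209). The light is at (304,208), with its plinth at the top and pad at (322,203). Both slide roughly along world +x. The tin is at (263,240), the jar at (264,174), the cards at (141,205) and the bird at (393,218).

```bash
cat > h.py <<'E'
from station import robot
import cv2,numpy as np
from scipy.spatial.transform import Rotation as R
def cam(n,s=None):
    c=robot.calibration(n); K=np.array(c["mtx"])
    if n!="wrist": return K,np.linalg.inv(np.array(c["world_to_cam"]))
    T=np.eye(4); T[:3,:3]=R.from_rotvec(s["tool_rot"]).as_matrix(); T[:3,3]=s["eef_pos"]
    return K,T@np.array(c["T_tool_cam"])
def ray(KT,uv,z):
    K,T=KT; uv=np.atleast_2d(uv).astype(float)
    d=np.c_[uv,np.ones(len(uv))]@np.linalg.inv(K).T@T[:3,:3].T; o=T[:3,3]
    return o+d*((z-o[2])/d[:,2])[:,None]
def proj(KT,p):
    K,T=KT; q=(np.atleast_2d(p)-T[:3,3])@T[:3,:3]@K.T; return q[:,:2]/q[:,2:]
E
python3 - <<'E'
from h import *
KT=cam("top")
for n,uv,z in (("pack",(199,208),.07),("cpad",(217,209),.026),("chouse",(195,183),.046),("lpad",(322,203),.026),("lfloor",(305,225),.012),("plinth",(298,170),.04),("tin",(263,240),.035),("jar",(264,174),.074),("cards",(141,205),.019),("bird",(393,218),.03)):
    print(n,ray(KT,uv,z).round(3))
s=robot.observe();M=R.from_rotvec(s["tool_rot"]).as_matrix();print(M.round(3))
# tool yaw needed
E
```

```text
pack [[0.575 0.19  0.07 ]]
cpad [[0.578 0.139 0.026]]
chouse [[0.658 0.208 0.046]]
lpad [[ 0.599 -0.198  0.026]]
lfloor [[ 0.529 -0.144  0.012]]
plinth [[ 0.703 -0.12   0.04 ]]
tin [[ 0.479 -0.008  0.035]]
jar [[ 0.682 -0.01   0.074]]
cards [[0.591 0.383 0.019]]
bird [[ 0.551 -0.424  0.03 ]]
[[-0.902  0.432 -0.001]
 [ 0.432  0.902 -0.001]
 [-0.    -0.001 -1.   ]]
```

Request:
{"name": "send_rows", "arguments": {
  "motion": [
    [-1,[-0.9,-0.72,0],0],
    [-1,[-0.9,-0.72,0],0],
    [-1,[-0.9,-0.72,0],0],
    [-1,[-0.9,-0.72,0],0],
    [-1,[-0.9,-0.72,0],0],
    [-1,[-0.9,-0.72,0],0],
    [-1,[-0.9,-0.72,0],0],
    [-1,[-0.9,-0.72,0],0],
    [-1,[-0.9,-0.72,0],0],
    [-1,[-0.9,-0.72,0],0],
    [-1,[-0.9,-0.72,0],0],
    [-1,[-0.9,-0.72,0],0]
  ]
}}

```text
time: 1.1
eef_pos: [0.4613, 0.2107, 0.4046]
tool_rot: [-0.696, -3.063, 0.0]
wrist_force: [0.1, 0.8, -0.5]
opening: 0.0149
finger_force: 0.0
```

Request:
{"name": "send_rows", "arguments": {
  "motion": [
    [-1,[-0.88,-0.7,0],0],
    [-1,[-0.88,-0.7,0],0],
    [-1,[-0.88,-0.7,0],0],
    [-1,[-0.88,-0.7,0],0],
    [-1,[-0.88,-0.7,0],0],
    [-1,[-0.88,-0.7,0],0],
    [-1,[0,0,0],-1],
    [-1,[0,0,0],-1],
    [-1,[0,0,0],-1],
    [-1,[0,0,0],-1],
    [-1,[0,0,0],-1],
    [-1,[0,0,0],-1]
  ]
}}

```text
time: 2.1
eef_pos: [0.5493, 0.0303, 0.4044]
tool_rot: [-0.039, -3.141, 0.0]
wrist_force: [0.5, 0.4, 0.1]
opening: 0.0003
finger_force: 0.0
```

```bash
python3 - <<'E'
from h import *
import pickle
s=robot.observe(); im=robot.get_image("wrist"); cv2.imwrite("pics/w1.png",im[:,:,::-1]); pickle.dump(s,open("w1.pkl","wb"))
print(s["time"],s["eef_pos"],s["tool_rot"],s["wrist_force"],s["qpos"])
E
```

```text
2.1 [0.5493232  0.03029561 0.40440572] [-3.86338966e-02 -3.14061508e+00  3.95010137e-04] [0.48695871 0.38661507 0.11399126] [-0.55594472  0.13023882  0.46373678  1.73107296 -0.06022911  1.29514385
  1.46704858]
```

View pics/w1.png

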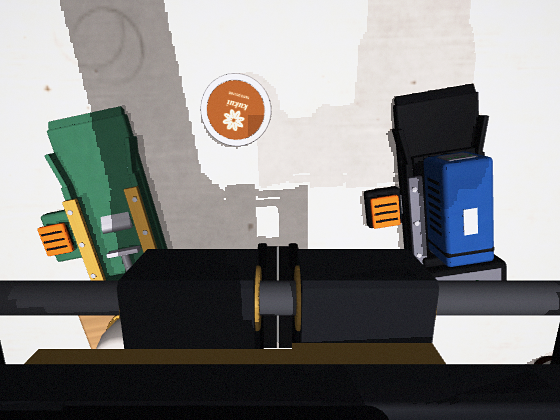

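The wrist view looks back toward the robot, with up = −x and right = +y. It shows the light at (110,200), its pad at (56,239) and brass lips from (70,200) and (130,190). The charger's pad is at (384,210) and the blue pack at (465,210). The gripper hides everything below row 250. Next I take a closer view of the light.

Request:
{"name": "send_rows", "arguments": {
  "motion": [
    [-1,[-0.55,-0.94,0.4],0],
    [-1,[-0.55,-0.94,0.4],0],
    [-1,[-0.55,-0.94,0.4],0],
    [-1,[-0.55,-0.94,0.4],0],
    [-1,[-0.55,-0.94,0.4],0],
    [-1,[-0.55,-0.94,0.4],0],
    [-1,[0,0,0],-1],
    [-1,[0,0,0],-1],
    [-1,[0,0,0],-1],
    [-1,[0,0,0],-1],
    [-1,[0,0,0],-1],
    [-1,[0,0,0],0]
  ]
}}

```text
time: 3.15
eef_pos: [0.6436, -0.1416, 0.3324]
tool_rot: [0.505, -3.1, -0.0]
wrist_force: [-0.2, 0.0, 0.6]
opening: 0.0007
finger_force: 0.0
```

```bash
python3 - <<'E'
from h import *
import pickle
s=robot.observe(); im=robot.get_image("wrist"); cv2.imwrite("pics/w2.png",im[:,:,::-1]); pickle.dump(s,open("w2.pkl","wb"))
print(s["time"],s["eef_pos"],s["tool_rot"])
E
```

```text
3.15 [ 0.64361126 -0.14156422  0.33239437] [ 5.04798390e-01 -3.10015423e+00 -2.22923469e-04]
```

View pics/w2.png

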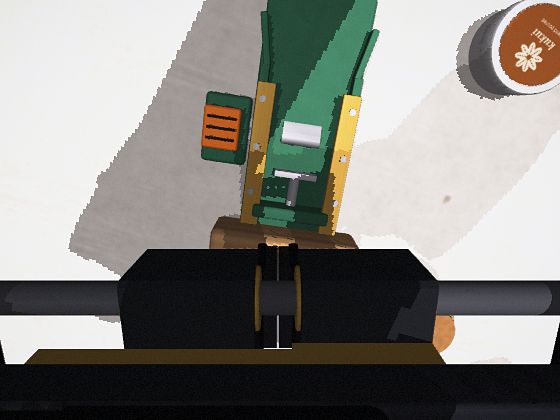

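The light's lips run from (262,82) to (248,222) and from (350,95) to (333,232). The pad is at (221,128), the mouth guides at (265,12) and (376,32), and the catch nose at (300,133).

```bash
python3 - <<'E'
from h import *
import pickle
s=pickle.load(open("w2.pkl","rb")); KT=cam("wrist",s)
im=cv2.imread("pics/w2.png"); hsv=cv2.cvtColor(im,cv2.COLOR_BGR2HSV)
Y=cv2.inRange(hsv,(18,110,60),(30,255,255))
n,l,st,ce=cv2.connectedComponentsWithStats(Y)
for i in range(1,n):
    if st[i,4]>300: print("brass",st[i])
def edges(c0,c1,r0,r1):
    a=[];b=[]
    for r in range(r0,r1):
        x=np.flatnonzero(Y[r,c0:c1])
        if len(x)>8: a.append((c0+x[0]-.5,r));b.append((c0+x[-1]+.5,r))
    return np.array(a),np.array(b)
def line(p,z):
    w=ray(KT,p,z)[:,:2]
    vx,vy,x,y=cv2.fitLine(w.astype(np.float32),cv2.DIST_HUBER,0,.001,.001).ravel()
    if vx<0: vx,vy=-vx,-vy
    return np.array([x,y]),np.array([vx,vy]),np.degrees(np.arctan2(vy,vx))
La,Lb=edges(235,285,86,215); Ra,Rb=edges(320,366,100,225)
L=[line(p,.0295) for p in (La,Lb,Ra,Rb)]
for x in L: print(x)
d=np.mean([x[1] for x in L],0); d/=np.linalg.norm(d); nrm=np.array([-d[1],d[0]])
offs=[x[0]@nrm for x in L]; print("yaw",np.degrees(np.arctan2(d[1],d[0])),"offs",np.array(offs))
top=[ray(KT,(262,82),.0295)[0,:2]@d,ray(KT,(350,95.5),.0295)[0,:2]@d]
print("lip starts",top, "first rows",np.flatnonzero(Y[:,262])[:1],np.flatnonzero(Y[:,350])[:1])
O=cv2.inRange(hsv,(5,180,120),(14,255,255)); O[:,:190]=0;O[:,260:]=0
pts=cv2.findNonZero(O); r=cv2.minAreaRect(pts); c=ray(KT,[r[0]],.026)[0]
print("pad",r,c, "along",c[:2]@d,"across",c[:2]@nrm, ray(KT,cv2.boxPoints(r),.026)[:,:2]@d)
pickle.dump((d,nrm,offs,top),open("light.pkl","wb"))
# charger from w1
s=pickle.load(open("w1.pkl","rb")); KT=cam("wrist",s)
im=cv2.imread("pics/w1.png"); hsv=cv2.cvtColor(im,cv2.COLOR_BGR2HSV)
O=cv2.inRange(hsv,(5,180,120),(16,255,255)); O[:,:350]=0;O[:,405:]=0
r=cv2.minAreaRect(cv2.findNonZero(O)); print("cpad",r,ray(KT,[r[0]],.026)[0],ray(KT,cv2.boxPoints(r),.026)[:,:2].tolist())
B=cv2.inRange(hsv,(105,120,60),(125,255,255))
c=max(cv2.findContours(B,0,2)[0],key=cv2.contourArea); r=cv2.minAreaRect(c); print("blue",r, ray(KT,[r[0]],.07)[0]); print(cv2.boxPoints(r).tolist())
v=im[140:280,360:520]; cv2.imwrite("pics/w1c.png",cv2.resize(v,None,fx=4,fy=4,interpolation=cv2.INTER_NEAREST))
E
```

```text
brass [ 240   81   36  144 2108]
brass [ 318   94   44  142 2126]
brass [  26  343  419   21 5639]
(array([ 0.62065756, -0.17400238], dtype=float32), array([0.98442316, 0.17581522], dtype=float32), np.float32(10.126102))
(array([ 0.6164023 , -0.16133401], dtype=float32), array([0.98563254, 0.16890371], dtype=float32), np.float32(9.724084))
(array([ 0.6013587 , -0.11271079], dtype=float32), array([0.9831629 , 0.18273151], dtype=float32), np.float32(10.528902))
(array([ 0.59380466, -0.10070721], dtype=float32), array([0.98420554, 0.17702964], dtype=float32), np.float32(10.196791))
yaw 10.143971 offs [-0.28059402 -0.26737425 -0.21686156 -0.20371518]
lip starts [np.float64(0.5210804168445519), np.float64(0.5209306186813799)] first rows [81] [95]
pad ((220.2154083251953, 127.27693939208984), (36.71427917480469, 42.41987991333008), 7.125016689300537) [ 0.60270946 -0.20140625  0.026     ] along 0.5578159823259614 across -0.3044084586096485 [0.57421421 0.54256536 0.54184108 0.57356988]
cpad ((385.30694580078125, 211.06932067871094), (30.647146224975586, 28.06005096435547), 84.2894058227539) [0.58022877 0.13782448 0.026     ] [[0.5654987931412878, 0.1216210690249141], [0.5632836054882692, 0.14927894999580982], [0.5952624831016481, 0.1543620033466599], [0.5975966138717027, 0.126084296935807]]
blue ((468.4609680175781, 203.93374633789062), (96.32293701171875, 52.87440872192383), 86.05481719970703) [0.56273754 0.19759891 0.07      ]
[[438.7728271484375, 157.70533752441406], [491.52191162109375, 154.0674591064453], [498.14910888671875, 250.1621551513672], [445.4000244140625, 253.80003356933594]]
```

View pics/w1c.png

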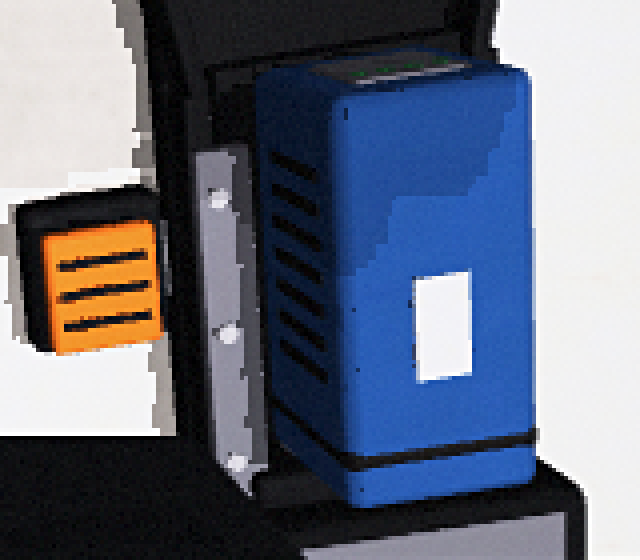

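The crop shows the pack's top face with corners at about crop pixels (333,97), (530,72), (536,490) and (358,505). The outer edge of the grey charger lip runs from (195,155) to (222,470). The pad's top is clear.

```bash
python3 - <<'E'
from h import *
import pickle
s=pickle.load(open("w1.pkl","rb")); KT=cam("wrist",s)
f=lambda p: np.array(p)/4+[360-.4,140-.4]
P=ray(KT,f([(333,97),(530,72),(536,490),(358,505)]),.07)[:,:2]
print(P.round(4), P.mean(0)); 
yaw=lambda v: np.degrees(np.arctan2(v[1],v[0])).round(2)
print(yaw(P[3]-P[0]),yaw(P[2]-P[1]),np.linalg.norm(P[1]-P[0]),np.linalg.norm(P[3]-P[0]))
Lp=ray(KT,f([(195,155),(222,470)]),.0295)[:,:2]; print("lip",Lp,yaw(Lp[1]-Lp[0]))
for y in (7,8.5):
    a=np.radians(y); d=np.array([np.cos(a),np.sin(a)]); n=np.array([-d[1],d[0]])
    print(y,"origin from pad",np.array([.5802,.1378])+.062*n,"pack@",P.mean(0),"lipstart+32:",Lp[0]@d+.032, P.mean(0)@d,(np.array([.5802,.1378])+.062*n)@d, P.mean(0)@n,(np.array([.5802,.1378])+.062*n)@n)
E
```

```text
[[0.5267 0.1718]
 [0.5224 0.2131]
 [0.6186 0.2269]
 [0.6214 0.1864]] [0.57230089 0.19953817]
8.79 8.14 0.04159388836100707 0.09582734171455567
lip [[0.54658513 0.15746472]
 [0.62939161 0.17018322]] 8.73
7 origin from pad [0.5726441  0.19933786] pack@ [0.57230089 0.19953817] lipstart+32: 0.5937010876717947 0.5923526277462267 0.5926688727035244 0.12830490974359993 0.12806426665250759
8.5 origin from pad [0.57103582 0.19911898] pack@ [0.57230089 0.19953817] lipstart+32: 0.5958561300628697 0.5955082742850397 0.5941951407762446 0.11275495873897161 0.11252736563387206
```

Request:
{"name": "send_rows", "arguments": {
  "motion": [
    [-1,[-0.1,0.95,0],0],
    [-1,[-0.1,0.95,0],0],
    [-1,[-0.1,0.95,0],0],
    [-1,[-0.1,0.95,0],0],
    [-1,[-0.1,0.95,0],0],
    [-1,[-0.1,0.95,0],0],
    [-1,[-0.1,0.95,0],0],
    [-1,[-0.1,0.95,0],0],
    [-1,[-0.1,0.95,0],0],
    [-1,[-0.1,0.95,0],0],
    [-1,[0,0,0],1],
    [-1,[0,0,0],1]
  ]
}}

```text
time: 4.2
eef_pos: [0.5815, 0.141, 0.3325]
tool_rot: [0.281, -3.129, -0.001]
wrist_force: [0.8, -0.2, -0.3]
opening: 0.0009
finger_force: 0.0
```

Request:
{"name": "send_rows", "arguments": {
  "motion": [
    [-1,[0,0,0.5],0.5],
    [-1,[0,0,0.8],0],
    [-1,[0,0,0.8],0],
    [-1,[0,0,0.8],0],
    [-1,[0,0,0.5],0],
    [-1,[0,0,0.2],0],
    [-1,[0,0,0],0]
  ]
}}

```text
time: 4.78
eef_pos: [0.5816, 0.1382, 0.2233]
tool_rot: [0.226, -3.131, 0.002]
wrist_force: [0.3, -0.5, 0.4]
opening: 0.0004
finger_force: 0.0
```

Request:
{"name": "send_rows", "arguments": {
  "motion": [
    [-1,[0,0,0.3],0],
    [-1,[0,0,0.15],0],
    [-1,[0,0,0.1],0],
    [-1,[0,0,0.1],0],
    [-1,[0,0,0.1],0],
    [-1,[0,0,0.05],0],
    [-1,[0,0,0],0],
    [-1,[0,0,0],0]
  ]
}}

```text
time: 5.45
eef_pos: [0.5824, 0.1384, 0.2012]
tool_rot: [-0.23, 3.133, 0.0]
wrist_force: [-0.5, -0.4, 4.7]
opening: 0.0005
finger_force: 1.9
```

Request:
{"name": "send_rows", "arguments": {
  "motion": [
    [-1,[0,0,0.06],0],
    [-1,[0,0,0],0],
    [-1,[0,0,0.06],0],
    [-1,[0,0,0],0],
    [-1,[0,0,0.04],0],
    [-1,[0,0,0],0],
    [-1,[0,0,0],0],
    [-1,[0,0,0],0]
  ]
}}

```text
time: 6.12
eef_pos: [0.5827, 0.1381, 0.199]
tool_rot: [-0.229, 3.132, 0.002]
wrist_force: [-12.2, -3.1, 32.1]
opening: 0.0002
finger_force: 16.4
```

```bash
python3 - <<'E'
from h import *
s=robot.observe(); print(s["time"],s["eef_pos"],s["wrist_force"])
K=cam("top"); hsv=cv2.cvtColor(robot.get_image("top"),cv2.COLOR_RGB2HSV)
im0=cv2.cvtColor(cv2.imread("pics/top0.png"),cv2.COLOR_BGR2HSV)
for h in (im0,hsv):
    B=cv2.inRange(h,(105,120,40),(125,255,255)); B[:,:170]=0;B[:,230:]=0;B[:170]=0;B[260:]=0
    m=cv2.moments(B,True); print(m["m00"],ray(K,[(m["m10"]/m["m00"],m["m01"]/m["m00"])],.07), cv2.boundingRect(B))
w=robot.get_image("wrist"); cv2.imwrite("pics/w3.png",w[:,:,::-1])
E
```

```text
6.1167 [0.58268535 0.13813063 0.19895274] [-12.18796321  -3.12505209  32.07904579]
407.0 [[0.57118061 0.19795477 0.07      ]] (188, 193, 17, 33)Traceback (most recent call last):
  File "<stdin>", line 7, in <module>
ZeroDivisionError: float division by zero
```

```bash
python3 - <<'E'
from h import *
s=robot.observe()
w=robot.get_image("wrist"); cv2.imwrite("pics/w3.png",w[:,:,::-1]); print(robot.observe()["wrist_force"])
E
```

```text
[-12.08382136  -3.27833666  32.95876436]
```

View pics/w3.png

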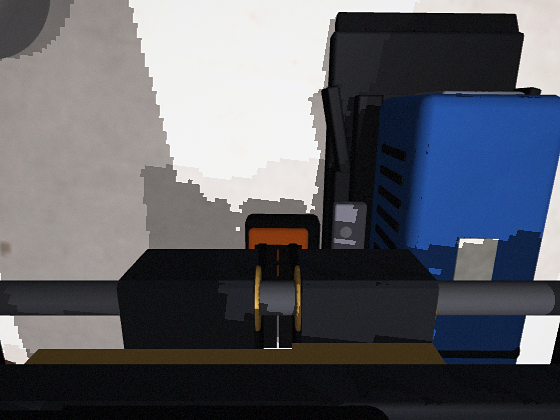

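The wrist view has the fingers on the orange pad at (283,240). The top rear edge of the pack is at about (490,97).

```bash
python3 - <<'E'
from h import *
s=robot.observe(); KT=cam("wrist",s)
a=np.radians(8.5); d=np.array([np.cos(a),np.sin(a)]); n=np.array([-d[1],d[0]])
for uv,z in (((490,97),.07),((425,97),.07),((345,203),.0295),((425,14),.012)):
    q=ray(KT,uv,z)[0,:2]-[.5715,.1993]; print(uv,q@d,q@n)
E
```

```text
(490, 97) -0.07298584347992745 -0.0018244865229916697
(425, 97) -0.07300447995082512 -0.020314165299900284
(345, 203) -0.031375548721700106 -0.03393032597158703
(425, 14) -0.10701059930379468 -0.0015502748019981568
```

Request:
{"name": "send_rows", "arguments": {
  "motion": [
    [-1,[0,0,-0.6],0],
    [-1,[0,0,-0.8],0],
    [-1,[0,0,-0.8],0],
    [1,[0,0,-0.7],0],
    [1,[0.28,0.69,0],0],
    [1,[0.28,0.69,0],0],
    [1,[0.28,0.69,0],0],
    [1,[0,0,0],0],
    [1,[0,0,0],0]
  ]
}}

```text
time: 6.97
eef_pos: [0.5475, 0.1974, 0.2827]
tool_rot: [0.234, -3.132, -0.0]
wrist_force: [0.7, -0.6, 0.4]
opening: 0.0321
finger_force: 0.0
```

```bash
python3 - <<'E'
from h import *
s=robot.observe(); print(s["time"],s["eef_pos"],s["tool_rot"],s["opening"])
KT=cam("wrist",s); w=robot.get_image("wrist"); cv2.imwrite("pics/w4.png",w[:,:,::-1])
B=cv2.inRange(cv2.cvtColor(w,cv2.COLOR_RGB2HSV),(105,120,40),(125,255,255))
a=np.radians(8.5); d=np.array([np.cos(a),np.sin(a)]); n=np.array([-d[1],d[0]])
for r in (130,150,170,190,210):
    x=np.flatnonzero(B[r])
    if len(x): q=ray(KT,[(x[0]-.5,r),(x[-1]+.5,r)],.07)[:,:2]-[.5715,.1993]; print(r,x[0],x[-1],(q@d).round(4),(q@n).round(4))
x=np.flatnonzero(B[:,275]); print(x[:3])
if len(x): q=ray(KT,[(275,x[0])],.07)[0,:2]-[.5715,.1993]; print(q@d)
E
```

```text
6.9667 [0.54748524 0.19742453 0.28268077] [ 2.34366948e-01 -3.13237978e+00 -3.85277761e-04] 0.032092373648625334
150 240 313 [-0.075 -0.075] [-0.0185  0.02  ]
170 235 317 [-0.0645 -0.0646] [-0.0214  0.0224]
190 236 316 [-0.0537 -0.0538] [-0.0211  0.0222]
210 236 315 [-0.0426 -0.0427] [-0.0214  0.022 ]
[150 151 152]
-0.07499615738944715
```

Request:
{"name": "send_rows", "arguments": {
  "motion": [
    [1,[0,-0.04,0.1],0],
    [1,[0,0,0.1],0],
    [1,[0,0,0.1],0],
    [1,[0,0,0.1],0],
    [1,[0,0,0.1],0],
    [1,[0,0,0],0],
    [1,[0,0,0.4],0],
    [1,[0,0,0.4],0],
    [1,[0,0,0.4],0],
    [1,[0,0,0.3],0],
    [1,[0,0,0.15],0],
    [1,[0,0,0],0]
  ]
}}

```text
time: 8.02
eef_pos: [0.5478, 0.1947, 0.2167]
tool_rot: [0.23, -3.131, 0.002]
wrist_force: [-0.2, 0.3, 0.4]
opening: 0.087
finger_force: 0.0
```

Request:
{"name": "send_rows", "arguments": {
  "motion": [
    [-1,[0,0,0],0],
    [-1,[0,0,0],0],
    [-1,[0,0,0],0],
    [-1,[0,0,0],0],
    [-1,[0,0,0],0],
    [-1,[0,0,0],0],
    [-1,[0,0,0],0],
    [-1,[0,0,0],0],
    [-1,[0,0,0],0]
  ]
}}

```text
time: 8.77
eef_pos: [0.5483, 0.1951, 0.2186]
tool_rot: [-0.23, 3.133, 0.0]
wrist_force: [-0.3, 0.3, 0.6]
opening: 0.0438
finger_force: 30.0
```

Request:
{"name": "send_rows", "arguments": {
  "motion": [
    [-1,[0.1,0,0],0],
    [-1,[0.3,0,0],0],
    [-1,[0.3,0,0],0],
    [-1,[0.3,0,0],0],
    [-1,[0.3,0,0],0],
    [-1,[0.3,0,0],0],
    [-1,[0.4,0,0],0],
    [-1,[0.4,0,0],0],
    [-1,[0.4,0,0],0],
    [-1,[0.4,0,0],0],
    [-1,[0.4,0,0],0],
    [-1,[0,0,0],0]
  ]
}}

```text
time: 9.77
eef_pos: [0.4385, 0.1782, 0.2176]
tool_rot: [0.231, -3.129, 0.002]
wrist_force: [0.2, -0.7, -3.3]
opening: 0.0437
finger_force: 30.0
```

Request:
{"name": "send_rows", "arguments": {
  "motion": [
    [-1,[0,0,-0.3],-0.42],
    [-1,[0,0,-0.6],0],
    [-1,[0,0,-0.6],0],
    [-1,[0,0,-0.5],0],
    [-1,[0.1,-0.4,0],0],
    [-1,[0.1,-0.8,0],0],
    [-1,[0.1,-0.9,0],0],
    [-1,[0.1,-0.9,0],0],
    [-1,[0.1,-0.9,0],0],
    [-1,[0.1,-0.9,0],0],
    [-1,[0.1,-0.9,0],0],
    [-1,[0.1,-0.9,0],0]
  ]
}}

```text
time: 10.77
eef_pos: [0.452, -0.0224, 0.2781]
tool_rot: [0.276, -3.129, 0.0]
wrist_force: [0.2, 0.1, -3.6]
opening: 0.044
finger_force: 30.0
```

Request:
{"name": "send_rows", "arguments": {
  "motion": [
    [-1,[0.1,-0.9,0],0],
    [-1,[0.1,-0.9,0],0],
    [-1,[0.1,-0.9,0],0],
    [-1,[0.1,-0.9,0],0],
    [-1,[0.1,-0.8,0],0],
    [-1,[0.06,-0.34,0],0],
    [-1,[0,0,0],0],
    [-1,[0,0,0],0]
  ]
}}

```text
time: 11.43
eef_pos: [0.4602, -0.1639, 0.278]
tool_rot: [0.274, -3.129, 0.0]
wrist_force: [-0.0, 0.1, -2.8]
opening: 0.0439
finger_force: 30.0
```

```bash
python3 - <<'E'
from h import *
import pickle
d,n,_,_=pickle.load(open("light.pkl","rb"))
s=robot.observe(); p=np.array(s["eef_pos"]); print(s["time"],p,s["tool_rot"],s["wrist_force"])
print("along",p[:2]@d-.553,"across",p[:2]@n+.2421, "yaw",2*np.degrees(np.arctan2(s["tool_rot"][1],s["tool_rot"][0]))%360-180)
KT=cam("wrist",s); w=robot.get_image("wrist"); cv2.imwrite("pics/w5.png",w[:,:,::-1])
E
```

```text
11.4333 [ 0.46022143 -0.16387136  0.27803441] [ 2.73629336e-01 -3.12856661e+00  1.42989864e-04] [-0.0405426   0.12141707 -2.76279632]
along -0.12883399125233558 across -0.0002649936062954217 yaw 9.996918471258141
```

View pics/w5.png

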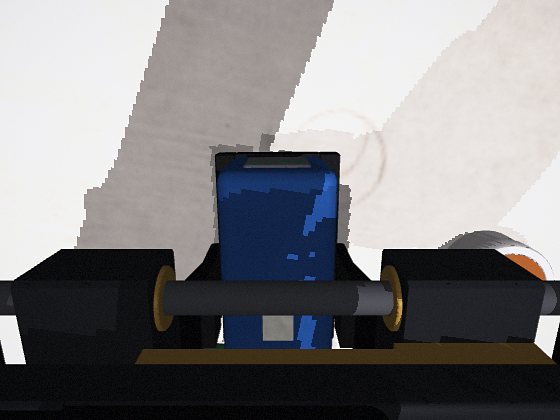

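The pack hangs centred (columns 222–336, image centre 277) and square in the gripper. Its sled's rear edge is at row 153, and the alignment error is under 0.5 mm and 0.2°. Next I lower it into the mouth.

Request:
{"name": "send_rows", "arguments": {
  "motion": [
    [-1,[0,0,0.4],0],
    [-1,[0,0,0.5],0],
    [-1,[0,0,0.5],0],
    [-1,[0,0,0.3],0],
    [-1,[0,0,0.15],0],
    [-1,[0,0,0.08],0],
    [-1,[0,0,0.04],0],
    [-1,[0,0,0],0],
    [-1,[0,0,0],0]
  ]
}}

```text
time: 12.23
eef_pos: [0.4612, -0.163, 0.2199]
tool_rot: [-0.276, 3.129, -0.0]
wrist_force: [0.3, -0.3, -2.8]
opening: 0.044
finger_force: 30.0
```

Request:
{"name": "send_rows", "arguments": {
  "motion": [
    [-1,[-0.1,0,0],0],
    [-1,[-0.2,0,0],0],
    [-1,[-0.2,0,0],0],
    [-1,[-0.2,0,0],0],
    [-1,[-0.2,0,0],0],
    [-1,[-0.1,0,0],0],
    [-1,[0,0,0],0]
  ]
}}

```text
time: 12.82
eef_pos: [0.4913, -0.1574, 0.2193]
tool_rot: [-0.277, 3.129, -0.001]
wrist_force: [-0.1, -0.3, -2.2]
opening: 0.0439
finger_force: 30.0
```

Request:
{"name": "send_rows", "arguments": {
  "motion": [
    [-1,[-0.1,0,0.02],0],
    [-1,[-0.1,0,0],0],
    [-1,[-0.1,0,0],0],
    [-1,[-0.1,0,0],0],
    [-1,[-0.1,0,0],0],
    [-1,[-0.1,0,0],0],
    [-1,[-0.1,0,0],0],
    [-1,[-0.1,0,0],0],
    [-1,[0,0,0],0]
  ]
}}

```text
time: 13.57
eef_pos: [0.5146, -0.1533, 0.2187]
tool_rot: [-0.277, 3.129, -0.0]
wrist_force: [0.3, 0.8, -4.1]
opening: 0.0437
finger_force: 30.0
```

Request:
{"name": "send_rows", "arguments": {
  "motion": [
    [-1,[-0.1,0,0],0],
    [-1,[-0.1,0,0],0],
    [-1,[-0.1,0,0],0],
    [-1,[-0.1,0,0],0],
    [-1,[-0.1,0,0],0],
    [-1,[-0.1,0,0],0],
    [-1,[-0.1,0,0],0],
    [-1,[-0.1,0,0],0],
    [-1,[0,0,0],0]
  ]
}}

```text
time: 14.32
eef_pos: [0.5381, -0.1492, 0.2187]
tool_rot: [0.276, -3.129, 0.0]
wrist_force: [-0.6, -0.0, -3.4]
opening: 0.0436
finger_force: 30.0
```

Request:
{"name": "send_rows", "arguments": {
  "motion": [
    [-1,[-0.1,0,0],0],
    [-1,[-0.1,0,0],0],
    [-1,[-0.1,0,0],0],
    [-1,[-0.1,0,0],0],
    [-1,[-0.1,0,0],0],
    [-1,[-0.1,0,0],0],
    [-1,[-0.1,0,0],0],
    [-1,[-0.1,0,0],0],
    [-1,[0,0,0],0]
  ]
}}

```text
time: 15.07
eef_pos: [0.5621, -0.1448, 0.2188]
tool_rot: [-0.277, 3.129, -0.0]
wrist_force: [2.4, 0.2, -4.7]
opening: 0.0442
finger_force: 30.0
```

Request:
{"name": "send_rows", "arguments": {
  "motion": [
    [-1,[-0.06,0,0],0],
    [-1,[-0.06,0,0],0],
    [-1,[-0.06,0,0],0],
    [-1,[-0.06,0,0],0],
    [-1,[-0.06,0,0],0],
    [-1,[-0.06,0,0],0],
    [-1,[-0.06,0,0],0],
    [-1,[-0.06,0,0],0],
    [-1,[0,0,0],0]
  ]
}}

```text
time: 15.82
eef_pos: [0.575, -0.1429, 0.2186]
tool_rot: [0.275, -3.127, -0.0]
wrist_force: [-6.7, -0.6, 0.5]
opening: 0.0438
finger_force: 30.0
```

Request:
{"name": "send_rows", "arguments": {
  "motion": [
    [-1,[-0.05,0,0],0],
    [-1,[-0.05,0,0],0],
    [-1,[-0.05,0,0],0],
    [-1,[-0.05,0,0],0],
    [-1,[-0.05,0,0],0],
    [-1,[-0.05,0,0],0],
    [-1,[-0.05,0,0],0],
    [-1,[-0.05,0,0],0],
    [-1,[0,0,0],0]
  ]
}}

```text
time: 16.57
eef_pos: [0.5864, -0.1409, 0.2184]
tool_rot: [0.275, -3.126, -0.001]
wrist_force: [-7.8, -0.2, 1.5]
opening: 0.0435
finger_force: 30.0
```

Request:
{"name": "send_rows", "arguments": {
  "motion": [
    [-1,[-0.04,0,0],0],
    [-1,[-0.04,0,0],0],
    [-1,[-0.04,0,0],0],
    [-1,[0,0,0],0],
    [-1,[0,0,0],0]
  ]
}}

```text
time: 16.98
eef_pos: [0.5898, -0.1403, 0.2184]
tool_rot: [0.274, -3.126, -0.001]
wrist_force: [-8.5, -0.1, 1.8]
opening: 0.0435
finger_force: 30.0
```

Request:
{"name": "send_rows", "arguments": {
  "motion": [
    [-1,[-0.04,0,0],0],
    [-1,[-0.04,0,0],0],
    [-1,[0,0,0],0],
    [-1,[0,0,0],0]
  ]
}}

```text
time: 17.32
eef_pos: [0.5921, -0.1399, 0.2184]
tool_rot: [0.274, -3.126, -0.001]
wrist_force: [-8.7, -1.0, 2.0]
opening: 0.044
finger_force: 30.0
```

Request:
{"name": "send_rows", "arguments": {
  "motion": [
    [-1,[-0.04,0,0],0],
    [-1,[-0.03,0,0],0],
    [-1,[0,0,0],0],
    [-1,[0,0,0],0]
  ]
}}

```text
time: 17.65
eef_pos: [0.5941, -0.1396, 0.2182]
tool_rot: [0.274, -3.126, -0.001]
wrist_force: [-9.4, -0.9, 0.4]
opening: 0.0437
finger_force: 30.0
```

Request:
{"name": "send_rows", "arguments": {
  "motion": [
    [-1,[-0.04,0,0],0],
    [-1,[-0.03,0,0],0],
    [-1,[0,0,0],0],
    [-1,[0,0,0],0]
  ]
}}

```text
time: 17.98
eef_pos: [0.5962, -0.1392, 0.2182]
tool_rot: [0.274, -3.126, -0.001]
wrist_force: [-8.8, -1.9, 1.5]
opening: 0.044
finger_force: 30.0
```

Request:
{"name": "send_rows", "arguments": {
  "motion": [
    [-1,[-0.04,0,0],0],
    [-1,[0,0,0],0],
    [-1,[0,0,0],0]
  ]
}}

```text
time: 18.23
eef_pos: [0.5973, -0.139, 0.2182]
tool_rot: [0.274, -3.126, -0.001]
wrist_force: [-8.7, -1.4, -0.6]
opening: 0.0439
finger_force: 30.0
```

Request:
{"name": "send_rows", "arguments": {
  "motion": [
    [-1,[-0.04,0,0],0],
    [-1,[0,0,0],0],
    [-1,[0,0,0],0]
  ]
}}

```text
time: 18.48
eef_pos: [0.5979, -0.139, 0.218]
tool_rot: [0.274, -3.124, -0.001]
wrist_force: [-10.0, -1.1, 1.9]
opening: 0.0437
finger_force: 30.0
```

Request:
{"name": "send_rows", "arguments": {
  "motion": [
    [-1,[-0.04,0,0],0],
    [-1,[0,0,0],0],
    [-1,[0,0,0],0]
  ]
}}

```text
time: 18.73
eef_pos: [0.5984, -0.139, 0.2179]
tool_rot: [0.273, -3.122, -0.002]
wrist_force: [-16.3, -0.5, 5.5]
opening: 0.0436
finger_force: 30.0
```

Request:
{"name": "send_rows", "arguments": {
  "motion": [
    [-1,[-0.03,0,0],0],
    [-1,[0,0,0],0],
    [-1,[0,0,0],0]
  ]
}}

```text
time: 18.98
eef_pos: [0.5987, -0.1391, 0.2179]
tool_rot: [0.272, -3.121, -0.003]
wrist_force: [-20.5, -0.4, 9.5]
opening: 0.0439
finger_force: 30.0
```

Request:
{"name": "send_rows", "arguments": {
  "motion": [
    [-1,[0.05,0,0],0],
    [-1,[0.06,0,0],0],
    [-1,[0.06,0,0],0],
    [-1,[0.05,0,0],0],
    [-1,[0,0,0],0],
    [-1,[0,0,0],0]
  ]
}}

```text
time: 19.48
eef_pos: [0.5941, -0.1395, 0.218]
tool_rot: [0.274, -3.126, -0.001]
wrist_force: [-6.6, -2.6, -3.0]
opening: 0.0437
finger_force: 30.0
```

Request:
{"name": "send_rows", "arguments": {
  "motion": [
    [-1,[0.06,0,0],0],
    [-1,[0,0,0],0],
    [-1,[0,0,0],0]
  ]
}}

```text
time: 19.73
eef_pos: [0.5934, -0.1394, 0.2184]
tool_rot: [0.276, -3.129, 0.0]
wrist_force: [-1.2, -0.8, -8.3]
opening: 0.044
finger_force: 30.0
```

The force drops to near zero as I back off, so the catch is holding the pack. Next I release it and rise.

Request:
{"name": "send_rows", "arguments": {
  "motion": [
    [1,[0,0,0],0],
    [1,[0,0,0],0],
    [1,[0,0,0],0],
    [1,[0,0,0],0],
    [1,[0,0,0],0],
    [1,[0,0,0],0],
    [1,[0,0,0],0],
    [1,[0,0,-0.2],0],
    [1,[0,0,-0.5],0],
    [1,[0,0,-0.8],0],
    [1,[0,0,-0.8],0],
    [1,[0,0,-0.8],0]
  ]
}}

```text
time: 20.73
eef_pos: [0.5933, -0.1395, 0.3131]
tool_rot: [0.275, -3.129, 0.0]
wrist_force: [0.5, 1.0, -0.2]
opening: 0.0869
finger_force: 0.0
```

Request:
{"name": "send_rows", "arguments": {
  "motion": [
    [1,[-0.3,0,-0.9],0],
    [1,[-0.3,0,-0.9],0],
    [1,[-0.3,0,0],0],
    [1,[-0.3,0,0],0],
    [1,[0,0,0],0]
  ]
}}

```text
time: 21.15
eef_pos: [0.6301, -0.1321, 0.3653]
tool_rot: [-0.278, 3.129, 0.0]
wrist_force: [0.3, 0.5, -0.7]
opening: 0.0871
finger_force: 0.0
```

```bash
python3 - <<'E'
from h import *
import pickle
d,n,_,_=pickle.load(open("light.pkl","rb"))
s=robot.observe(); print(s["time"],s["eef_pos"],s["wrist_force"],s["opening"]); KT=cam("wrist",s)
w=robot.get_image("wrist"); cv2.imwrite("pics/w6.png",w[:,:,::-1]); cv2.imwrite("pics/top6.png",robot.get_image("top")[:,:,::-1])
B=cv2.inRange(cv2.cvtColor(w,cv2.COLOR_RGB2HSV),(105,120,40),(125,255,255))
for r in range(80,245,20):
    x=np.flatnonzero(B[r])
    if len(x)>20: q=ray(KT,[(x[0]-.5,r),(x[-1]+.5,r)],.07)[:,:2]; print(r,x[0],x[-1],(q@d-.553).round(4),(q@n+.2421).round(4))
c=np.flatnonzero(B.sum(0)>10*255).mean(); x=np.flatnonzero(B[:,int(c)]); print("rear",c,x[0],ray(KT,[(c,x[0])],.07)[0,:2]@d-.553)
E
```

```text
21.15 [ 0.63009097 -0.13206342  0.36533237] [ 0.27190436  0.54957822 -0.73152611] 0.08706685451978949
100 247 306 [-0.0332 -0.0333] [-0.0215  0.0215]
120 247 306 [-0.0193 -0.0193] [-0.0218  0.0218]
140 248 305 [-0.005 -0.005] [-0.0214  0.0213]
160 248 305 [0.0098 0.0097] [-0.0216  0.0217]
180 249 305 [0.025  0.0249] [-0.0212  0.022 ]
rear 276.5 85 -0.04345370415305683
```

View pics/w6.png

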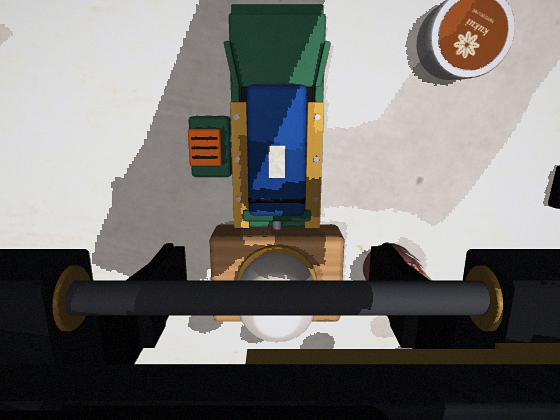

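The pack sits straight between the brass lips (columns 247–306). Its rear edge is at x = −43.5 mm, so its centre is at about +5.5 mm, and the ejector has not pushed it back. The gripper is clear of everything.

```bash
python3 -c "
from station import robot
print(robot.close_job())"
```

```text
the job is handed in; nothing more can be done
None
```

The pack is out of the charger and locked in the light about 5.5 mm past its origin, held there after I let go; I kept clear of the other goods and handed the job in at about 21 s, and no verdict came back.

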